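# Proof-pull a picture hanger on the bench pull tester

### The arm

A 6-joint arm with a two-finger parallel gripper is mounted at the origin on a cart in front of the work surface, level with it; the furniture and walls round the work are solid. World frame = base frame: x ahead of the robot, y to its left, z up, the work surface at z = 0. Lengths are in m, angles in rad, forces in N, time in s.
With the tool pointing down it reaches from about 0.425 to 0.925 m from the base axis. Payload 12.5 kg.
Tool frame: the origin (TCP) lies at the very end of the fingers, on their centre line; the grasp point (between the pads) lies 19 mm behind it (r.grasp_offset is the z of the grasp point in the tool frame, in m); z points along the fingers, y is the line along which they close (so a half turn about z gives the same grasp; the last joint's range is limited). The gripper opens to 85 mm and grips with 20 to 120 N. Pads are 22 mm wide; open, the fingers measure 114 mm over their backs; the gripper's body (76 mm by 85 mm) begins 54 mm behind the grasp point. The pads swing forward as they close: fully open they stand 13 mm farther back than shut.
Start: joints at [1.039, 0.491, 1.559, -0, 1.092, -0.106], TCP at [0.258, 0.569, 0.231] pointing down, gripper open.
Joint ranges: [-3.1, 3.1], [-0.84, 2.19], [0.05, 2.79], [-1.13, 4.28], [0.06, 2.93], [-2.69, 2.69]. Speed limits (rad/s): [2.22, 2.22, 2.79, 3.14, 3.14, 3.14].

### API

Orientations are given as a 3x3 rotation matrix whose columns are the frame's x, y, z axes.
In Python, from rig import observe, viewer, job, r gives the robot as it stands. The module is installed in compiled form; this text tells all that it offers.
- The arm moves only by the shell command python3 -m creep 'ROWS'. ROWS is JSON, a list of rows, each a list of 5 numbers: the closure in counts, from 0 (fully open) to 255 (shut), then the shift along the tool's x, y, z in mm, then the turn about the tool's z in degrees. A call has 1 to 12 rows; each row is the pose to reach, as a shift and turn from the pose commanded when the call began, along the tool's axes at that moment; what a row does not reach only later rows make up. A row lasts 1/8 s, in which the tool goes at most 62.5 mm and 10.7 degrees, less where a joint would pass 70% of its speed; a pose out of reach is approached as far as the arm can. A call with a gripper value outside its range is refused whole. The fingers move at their own pace and stop on an object; the grip force is fixed at half the most. Time passes only in rows, so rows that repeat a pose let the fingers close. It gives the time, the measured TCP pose, the force, the opening and the grip force at its end, in the units of the state.
- observe(): the state, without advancing time (a new reading comes with each control period).
- viewer.camera(name): name is "scene" or "top" or "wrist"; returns the picture (384x512x3 uint8, red, green, blue); there is no depth.
- viewer.camera_model(name): a dict with "vertical_fov" (degrees; the focal length in pixels is half the picture's height over the tangent of half this angle, whatever the lens; pixels are square), "cx", "cy" (the principal point, pixels), "extrinsics" (4x4, takes a point from world to camera coordinates); the wrist camera has in their place "mount" (4x4, takes a point from camera to tool coordinates, whose origin is the TCP and whose axes are the flange's). Camera axes: x right, y up, looking along -z (the intrinsics and any distortion apply to the point x, -y, -z); pixel columns grow to the right and rows downward; lengths in m; the calibration is good to about 2 mm. The wrist camera is an equidistant fisheye: a pixel r from the principal point sees the ray r / f radians off the axis. A picture is of the moment at which its call begins: read the wrist's pose just before it. camera_model takes no time and is no camera call.
- job.job_done(): hands the job in; it is judged then, once.
The state is a dict: "t": time; "joint_positions": joint angles; "joint_velocities": joint speeds; "joint_efforts": joint torques, N m; "position": TCP position; "orientation": TCP orientation; "force": force on the tool from outside, world axes, zero at the start; "torque": the same for the moment, N m; "finger_gap": opening from 0.0 (shut) to 1.0 (fully open); "finger_force": force on a finger pad.
Only numpy, scipy, OpenCV 4.12 (cv2) and the standard library are available. Lean on these libraries where they do the work, as an engineer would, in place of code of your own. Each camera call takes 0.05 s, during which the arm holds its last target. There are 200 camera calls.

### The job

Proof-test the picture hanger clamped in the blue housing of the pull tester: slide the red tell-tale back to zero, then draw the handle out, taking up whatever slack there is, until it carries the tell-tale into the green band, without overshooting the band, and hold it there for at least a second. Then ease the handle fully home without letting it snap, let go, and leave the tell-tale showing its reading in the green band and the other things on the table undisturbed.

Things in the scene. Friction and masses are not known exactly. Their poses are not given: they have to be found in the camera images.
- tester: bench pull tester, fixed to the worktop: grey base plate 90 (own x) x 335 (own y) x 12 mm thick with two low rails; at its +y end, from y = +118 to +200 mm, a closed blue clamp housing 70 wide, 65 mm high, holds the test piece. Origin on the worktop, on the centre line of the rails. The pull direction is the tester's own -y, away from the housing.
- gauge_top (a point): middle of the flat top of the white gauge body, 42 (x) x 116 (y) mm, top 46 mm above the worktop, which rides on the rails in front of the housing. Axes as the tester's. It stays where it is left; graduations 10 mm apart and a green band 10 mm long are on its top.
- gauge (a joint): how far the gauge body has slid out along the pull, m; 0 at the start, as far in as it goes. It slides almost freely (1 N friction) while the slack of the test piece is taken up: 8 to 38 mm, different each time and hidden in the housing, so it must be felt. Only then, with the link tight, does the handle's spring begin to stretch.
- handle_grip (a point): middle of the black cross-bar of the draw handle: bar along the tester's x, 14 mm thick, 64 mm long, with a 17 mm orange cap at each end, axis 64 mm above the worktop. With the handle home it lies 45 mm in front of the gauge body's front end, so fingers fit before and behind it. A 10 mm stem goes down from it to a 10 mm rod at 30 mm height. Axes as the tester's.
- handle (a joint): how far the draw handle is pulled out of the gauge body against its spring, m: 0 = fully home, 0.05 = middle of the green band, 0.068 = end stop. Spring: 1.5 N at 0, plus 0.15 N per mm, so 9 N at 0.05. It snaps back if let go.
- telltale_tab (a point): point on the red tell-tale, an upright tab 18 (tester's x) x 8 (y) mm, from 48 to 72 mm above the worktop, sliding on top of the gauge body; the point is on its middle plane, 66 mm up. A black pointer of the handle, 9 mm high, on the tab's housing side, pushes it along as the handle is drawn; when the handle goes back the tab stays (0.6 N friction).
- telltale (a joint): reading of the tell-tale, m of pull: 0 = zero mark, at its stop (towards the housing); 0.045 to 0.055 = in the green band; 0.072 = far end. With the pointer against it, it reads the same as joint handle within 1 mm.
- jar_blue: bystander: stoppered glass jar of blue pigment, 53x52x96 mm, origin under its middle
- jar_yellow: bystander: glass jar of orange-yellow pigment, 53x52x97 mm, origin under its middle
- tin_cup: bystander: plain tinned cup, 65x65x59 mm, origin under its middle
- tape: bystander: roll of masking tape lying flat, 69x69x24 mm, origin under its middle
- dropper: bystander: small ink dropper bottle, red-brown, 32x32x115 mm, origin under its middle
- thread: bystander: spool of red thread, 31x31x43 mm, origin under its middle
- paintbox: bystander: black flat watercolour tin, 65x123x17 mm, origin under its middle

How it is judged:
By the outcome, as a careful person would: the job done as asked, in the order asked, and still so for the second after the job is handed in, with the robot touching nothing.
It also fails if it takes over 54 s, if anything falls off the work surface, if the arm or the gripper's body presses on something with over 40 N, if the wrist force passes 120 N, or if a joint passes its speed limit or range.

## Working session

There is one attempt and no reset: what is moved stays moved. The work goes in short steps, Python scripts to look and compute and a shell command to move; the robot and the scene stay as the last step left them, time stands still between calls to the robot, and variables do not carry over. Pictures are saved under pics/ and viewed, at most 13 in all, crops included, and the job is handed in when it is done.

```bash
mkdir -p pics; cat > h.py <<'E'
import numpy as np, cv2
from rig import observe, viewer, job, r
def snap(n,f):
    s=observe(); im=viewer.camera(n); cv2.imwrite('pics/'+f+'.png',cv2.cvtColor(im,cv2.COLOR_RGB2BGR)); return s,im
def ray(n,u,v,s=None):
    m=viewer.camera_model(n); f=192/np.tan(np.radians(m['vertical_fov'])/2)
    a=np.array([u-m['cx'],v-m['cy']])
    if n=='wrist':
        q=np.hypot(*a); th=q/f; k=np.sin(th)/max(q,1e-9)
        d=np.array([a[0]*k,-a[1]*k,-np.cos(th)]); M=np.array(m['mount'])
        R=np.array(s['orientation']).reshape(3,3); p=np.array(s['position'])
        return R@M[:3,3]+p, R@M[:3,:3]@d
    E=np.array(m['extrinsics']); d=np.array([a[0]/f,-a[1]/f,-1])
    return -E[:3,:3].T@E[:3,3], E[:3,:3].T@d
def onz(n,u,v,z,s=None):
    o,d=ray(n,u,v,s); return o+d*(z-o[2])/d[2]
E
python3 - <<'E'
from h import *
a=[snap(n,n+'0')[1] for n in('top','scene')]
for n in('top','scene','wrist'):print({k:np.round(v,3).tolist() for k,v in viewer.camera_model(n).items()})
s=observe();print(s)
print(r.grasp_offset)
E
```

```text
{'vertical_fov': 51.437, 'cx': 251.208, 'cy': 193.19, 'extrinsics': [[-0.008, -1.0, 0.001, 0.142], [0.994, -0.008, 0.111, -0.553], [-0.111, 0.002, 0.994, -1.209], [0.0, 0.0, 0.0, 1.0]]}
{'vertical_fov': 48.29, 'cx': 250.979, 'cy': 190.751, 'extrinsics': [[0.886, -0.464, 0.02, -0.426], [0.327, 0.654, 0.683, -0.318], [-0.33, -0.598, 0.73, -0.867], [0.0, 0.0, 0.0, 1.0]]}
{'vertical_fov': 65.706, 'cx': 255.441, 'cy': 190.719, 'mount': [[0.0, 0.946, 0.323, 0.083], [1.0, -0.0, -0.0, -0.0], [-0.0, 0.323, -0.946, -0.143], [0.0, 0.0, 0.0, 1.0]]}
{'t': 0.1, 'joint_positions': array([ 1.03937149e+00,  4.91545488e-01,  1.55941653e+00,  6.70263161e-06,
        1.09167186e+00, -1.05640298e-01]), 'joint_velocities': array([-0.00027796, -0.00172576,  0.00049068,  0.00042714,  0.00074863,
       -0.00050623]), 'joint_efforts': array([ 4.86906414e-03, -6.19444728e+01, -2.62029344e+01,  4.15587863e-05,
        2.81487839e-03,  2.49001971e-05]), 'position': array([0.25804458, 0.56902057, 0.23074781]), 'orientation': array([[-9.10713663e-01,  4.13037940e-01, -5.32783490e-04],
       [ 4.13038268e-01,  9.10713231e-01, -8.94615333e-04],
       [ 1.15702898e-04, -1.03479838e-03, -9.99999458e-01]]), 'force': array([ 0.33173205, -0.0305498 ,  0.52361038]), 'torque': array([ 0.00950689, -0.0321411 ,  0.0180065 ]), 'finger_force': 0.0, 'finger_gap': 0.998897811104384}
-0.0187
```

View pics/top0.png

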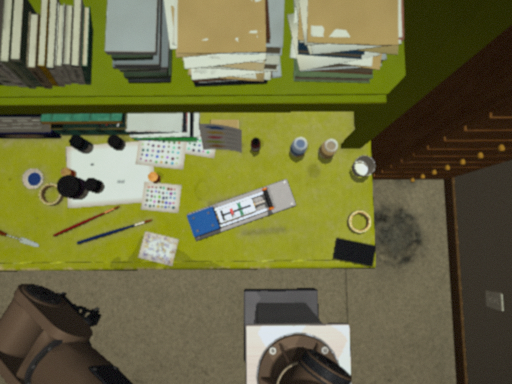

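View pics/scene0.png

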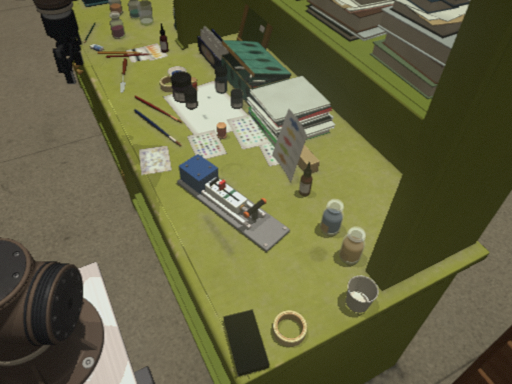

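Top shows the tester with its blue housing near (203,221) and plate end near (285,195). The tell-tale is a red mark near (240,210). I'll enlarge that region and fit the plate.

```bash
python3 - <<'E'
from h import *
a=cv2.imread('pics/top0.png')[165:250,175:310]; b=cv2.imread('pics/scene0.png')[145:255,170:295]
A=cv2.resize(a,None,fx=5.5,fy=5.5,interpolation=2)[:, :742]; 
B=cv2.resize(b,None,fx=5,fy=5,interpolation=2)
cv2.imwrite('pics/c1.png',A); cv2.imwrite('pics/c2.png',B)
im=cv2.imread('pics/top0.png'); h=cv2.cvtColor(im,cv2.COLOR_BGR2HSV)
H,S,V=[h[...,i].astype(int) for i in range(3)]
def big(m):
    m=m.astype(np.uint8); m[:165]=0;m[250:]=0;m[:,:175]=0;m[:,310:]=0
    n,l,st,c=cv2.connectedComponentsWithStats(m); return [(st[i].tolist(),np.round(c[i],1).tolist()) for i in range(1,n) if st[i,4]>3],m
blue,mb=big((H>100)&(H<130)&(S>100)); print('blue',blue)
red,_=big(((H<8)|(H>172))&(S>110)&(V>80)); print('red',red)
notgreen,mg=big((S<110)|((H>90)&(H<130)))
mg=cv2.morphologyEx(mg,cv2.MORPH_CLOSE,np.ones((5,5)))
c=max(cv2.findContours(mg,0,2)[0],key=cv2.contourArea); rc=cv2.minAreaRect(c); bx=cv2.boxPoints(rc);print(rc)
for p in bx: print(p,onz('top',*p,0.012))
c=max(cv2.findContours(mb,0,2)[0],key=cv2.contourArea)
for p in cv2.boxPoints(cv2.minAreaRect(c)): print('blue',p,onz('top',*p,0.065))
E
```

```text
blue [([187, 207, 33, 30, 616], [203.2, 221.6])]
red [([231, 210, 2, 4, 7], [231.4, 211.7])]
((240.67906188964844, 209.15719604492188), (30.114206314086914, 108.10379028320312), 71.02959442138672)
[184.66815 212.48907] [0.49701604 0.34663566 0.012     ]
[286.90048 177.34671] [0.60597429 0.02362167 0.012     ]
[296.68997 205.82532] [ 0.51516922 -0.00554565  0.012     ]
[194.45764 240.96768] [0.40797672 0.31521818 0.012     ]
blue [186.60182 215.2851 ] [0.48513889 0.33196836 0.065     ]
blue [212.06789 206.19006] [0.51192162 0.25554763 0.065     ]
blue [219.8507 227.9819] [0.44631812 0.23206475 0.065     ]
blue [194.38463 237.07693] [0.41986667 0.30808567 0.065     ]
```

View pics/c1.png

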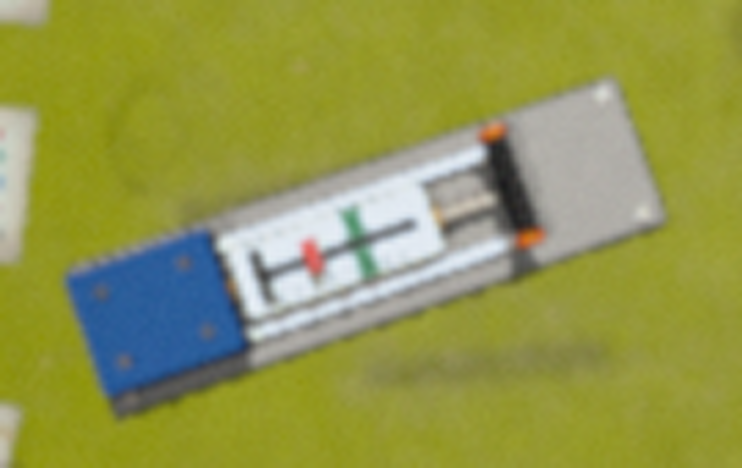

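View pics/c2.png

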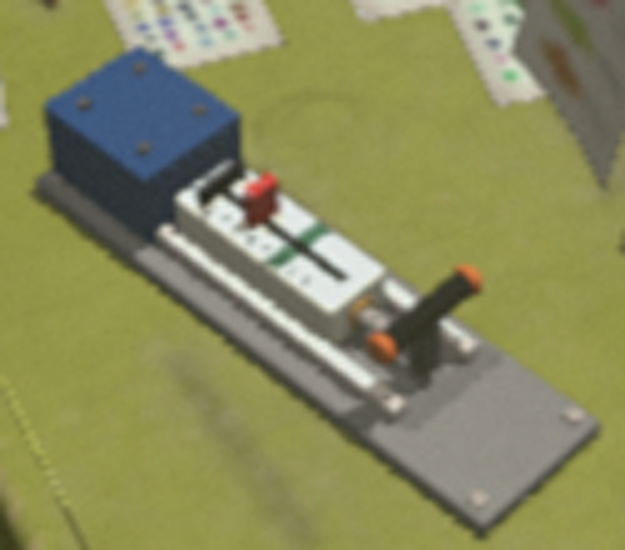

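Crops: the tell-tale tab is at c1 (313,258), the pointer bar at (262,275) and the caps at (493,132) and (530,238). The tell-tale reads roughly 25 mm now. Computing the pose from these.

```bash
python3 - <<'E'
from h import *
P=lambda x,y,z:onz('top',(x+.5)/5.5-.5+175,(y+.5)/5.5-.5+165,z)
S=lambda x,y,z:onz('scene',(x+.5)/5-.5+170,(y+.5)/5-.5+145,z)
c1,c2=P(493,132,.064),P(530,238,.064); print('caps',c1,c2,np.linalg.norm(c1-c2),(c1+c2)/2)
d1,d2=S(468,280,.064),S(381,347,.064); print('scene caps',d1,d2,(d1+d2)/2)
t=P(313,258,.066); print('tab',t,S(262,190,.066))
e=P(617,78,.012),P(664,220,.012); print('end',e,(e[0]+e[1])/2)
hb=P(210,235,.065),P(246,347,.065);print('housing front',(hb[0]+hb[1])/2,hb)
g=P(420,180,.046),P(442,250,.046);print('gauge front',(g[0]+g[1])/2)
E
```

```text
caps [0.56420005 0.09777251 0.064     ] [0.5055204  0.07818543 0.064     ] 0.06186238489769841 [0.53486022 0.08797897 0.064     ]
scene caps [0.56627351 0.09942402 0.064     ] [0.50769926 0.0801965  0.064     ] [0.53698639 0.08981026 0.064     ]
tab [0.49537277 0.19701349 0.066     ] [0.50022473 0.19997686 0.066     ]
end (array([0.60140835, 0.02410931, 0.012     ]), array([ 0.51909913, -0.00130857,  0.012     ])) [0.56025374 0.01140037 0.012     ]
housing front [0.47786249 0.24353774 0.065     ] (array([0.50849857, 0.25341587, 0.065     ]), array([0.4472264, 0.2336596, 0.065    ]))
gauge front [0.52017098 0.13222289 0.046     ]
```

```bash
python3 -m creep '[[255,-20,-13,0,-3],[255,-60,-40,0,-8],[255,-105,-70,0,-13],[255,-150,-101,0,-18],[255,-195,-131,0,-23],[255,-240,-161,10,-28],[255,-285,-191,20,-33],[255,-330,-221,30,-38],[255,-370,-248,40,-41],[255,-395,-265,50,-43],[255,-395,-265,50,-43],[255,-395,-265,50,-43]]'
python3 - <<'E'
from h import *
s,im=snap('wrist','w1'); print(s['position'],s['orientation'],s['force'],s['finger_gap'])
E
```

```text
t: 1.6
position: [0.5081, 0.1651, 0.1813]
orientation: [[-0.948, -0.318, -0.0], [-0.318, 0.948, 0.0], [0.0, 0.0, -1.0]]
force: [-0.8, 0.0, 0.1]
finger_gap: -0.003
finger_force: 0.0
[0.50808688 0.16510241 0.18131097] [[-9.47931109e-01 -3.18475211e-01 -3.90296363e-04]
 [-3.18475277e-01  9.47931160e-01  1.20756952e-04]
 [ 3.31515988e-04  2.38769014e-04 -9.99999917e-01]] [-0.82320056  0.004852    0.08898966] -0.0030998389872197167
```

View pics/w1.png

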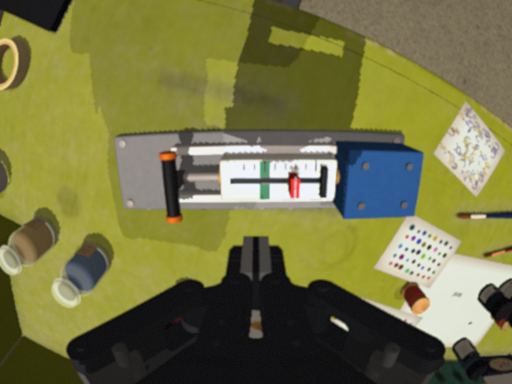

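Wrist view: the bar's caps are at (167,156) and (174,220), the red tab at about (295,185), the green band at x≈264, the pointer bar at x≈331 and the housing face at x≈338.

```bash
python3 - <<'E'
from h import *
im=cv2.imread('pics/w1.png'); s=observe()
h=cv2.cvtColor(im,cv2.COLOR_BGR2HSV);H,S,V=[h[...,i].astype(int) for i in range(3)]
R=np.array(s['orientation']).reshape(3,3);p=np.array(s['position'])
def comp(m,box):
    k=np.zeros_like(m,np.uint8);k[box[1]:box[3],box[0]:box[2]]=m[box[1]:box[3],box[0]:box[2]]
    n,l,st,c=cv2.connectedComponentsWithStats(k);return [(st[i].tolist(),c[i]) for i in range(1,n) if st[i,4]>8]
def T(u,v,z): return np.round((R.T@(onz('wrist',u,v,z,s)-p))[:2]*1e3,1)  # tool mm
for n,m,b,z in(('cap',(H<18)&(S>160)&(V>120),(150,140,190,230),.064),('red',((H<8)|(H>172))&(S>130)&(V>80),(275,160,315,205),.06),('green',(H>60)&(H<90)&(S>80),(250,150,280,210),.046)):
    for st,c in comp(m,b): print(n,st,c.round(1),'tool mm',T(*c,z))
print('housing face',T(338,145,.065),T(342,216,.065))
print('tab top end',T(295,197,.072),T(293,171,.048),'pointer',T(331,180,.05),'gfront',T(220,178,.046))
E
```

```text
cap [160, 153, 16, 8, 109] [167.  156.1] tool mm [ 27.6 -82.2]
cap [166, 216, 16, 8, 88] [173.1 219.3] tool mm [-36. -82.]
red [289, 173, 8, 25, 112] [291.5 183.8] tool mm [-0.6 33.2]
red [296, 178, 5, 20, 45] [297.8 186. ] tool mm [-2.8 39.2]
green [261, 162, 8, 15, 118] [264.5 169.1] tool mm [9.8 8.1]
green [261, 185, 8, 13, 104] [264.5 191. ] tool mm [-12.6   8.3]
housing face [38.  74.2] [-32.   84.4]
tab top end [-9.4 35.4] [ 8.6 35.7] pointer [ 0.3 73.9] gfront [  0.9 -35.5]
```

```bash
python3 -m creep '[[255,-1,-3,40,0],[255,-1,-5,90,0],[255,-1,-5,120,0],[255,-1,-5,127,0],[255,-1,-5,127,0],[255,-1,-5,127,0],[255,-1,5,127,0],[255,-1,13,127,0],[255,-1,20,127,0],[255,-1,26,127,0],[255,-1,31,127,0],[255,-1,31,127,0]]'
python3 - <<'E'
from h import *
s,im=snap('wrist','w2'); print(s['position'],s['force'])
E
```

```text
t: 3.15
position: [0.4993, 0.1948, 0.0543]
orientation: [[-0.948, -0.319, -0.0], [-0.319, 0.948, 0.0], [0.0, 0.0, -1.0]]
force: [0.2, 0.4, 0.1]
finger_gap: 0.001
finger_force: 0.0
[0.49934693 0.19476935 0.05426623] [0.23842277 0.39218879 0.08495983]
```

View pics/w2.png

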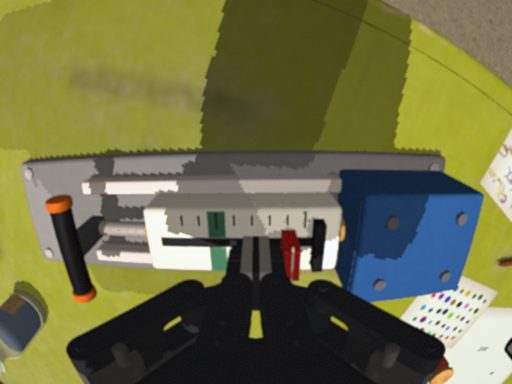

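The fingers (x≈272) sit against the red tab (x≈283-300), short of the pointer block at x≈318. I'll continue in small steps until the stop is felt.

```bash
cat > q.py <<'E'
from h import *
s,im=snap('wrist','t'); R=np.array(s['orientation']).reshape(3,3)
f=R.T@s['force']; print('toolF',f.round(2),'pos',s['position'].round(4),'gap',round(s['finger_gap'],3),'ff',round(s['finger_force'],1),'t',s['t'])
h=cv2.cvtColor(im,cv2.COLOR_RGB2HSV);H,S,V=[h[...,i].astype(int) for i in range(3)]
def T(u,v,z): return np.round((R.T@(onz('wrist',u,v,z,s)-s['position']))[:2]*1e3,1)
for n,m,z in(('red',((H<6)|(H>172))&(S>130)&(V>60),.06),('green',(H>60)&(H<90)&(S>80),.046),('cap',(H>5)&(H<18)&(S>160)&(V>120),.064)):
    k=m.astype(np.uint8);k[:140]=0;k[310:]=0;k[:,350:]=0
    N,l,st,c=cv2.connectedComponentsWithStats(k)
    for i in range(1,N):
        if st[i,4]>25: print(n,st[i].tolist(),T(*c[i],z))
E
python3 q.py
python3 -m creep '[[255,0,2,0,0],[255,0,4,0,0],[255,0,6,0,0],[255,0,6,0,0]]'; python3 q.py
python3 -m creep '[[255,0,2,0,0],[255,0,4,0,0],[255,0,4,0,0]]'; python3 q.py
```

```text
toolF [-0.44  0.39  0.07] pos [0.4994 0.1946 0.0542] gap -0.001 ff 0.0 t 3.2
red [281, 231, 20, 50, 691] [ 0.6 18.2]
green [209, 213, 16, 24, 343] [ 11.2 -22.8]
green [211, 248, 18, 22, 322] [-11.9 -22.4]
cap [46, 201, 23, 13, 221] [  27.7 -114.6]
cap [73, 292, 22, 11, 144] [ -37.4 -114.5]
t: 3.75
position: [0.4975, 0.2003, 0.0543]
orientation: [[-0.948, -0.319, 0.0], [-0.319, 0.948, 0.0], [-0.0, 0.0, -1.0]]
force: [-0.4, 0.1, -0.7]
finger_gap: -0.001
finger_force: 0.0
toolF [0.36 0.26 0.66] pos [0.4975 0.2003 0.0543] gap -0.001 ff 0.0 t 3.75
red [280, 230, 22, 50, 619] [ 1.2 17.8]
green [198, 213, 16, 24, 334] [ 11.2 -29. ]
green [202, 249, 15, 21, 286] [-12.2 -28.6]
cap [39, 201, 22, 13, 211] [  27.7 -120.9]
cap [66, 291, 21, 11, 140] [ -37.5 -120.9]
t: 4.18
position: [0.4962, 0.2041, 0.0543]
orientation: [[-0.948, -0.319, 0.0], [-0.319, 0.948, 0.0], [-0.0, 0.0, -1.0]]
force: [0.2, 1.4, -0.5]
finger_gap: -0.001
finger_force: 0.0
toolF [-0.6   1.25  0.55] pos [0.4962 0.2041 0.0543] gap -0.001 ff 0.0 t 4.175
red [280, 230, 21, 50, 697] [ 0.9 18.1]
green [191, 212, 16, 24, 326] [ 11.2 -32.9]
green [195, 249, 15, 20, 274] [-12.  -32.8]
cap [34, 200, 21, 13, 203] [  27.8 -125.1]
cap [61, 291, 21, 10, 137] [ -37.5 -125.1]
```

```bash

python3 -m creep '[[255,0,1,0,0],[255,0,1,0,0]]'; python3 q.py
python3 -m creep '[[255,0,1,0,0],[255,0,1,0,0]]'; python3 q.py
```

```text
t: 4.47
position: [0.4961, 0.2046, 0.0543]
orientation: [[-0.948, -0.319, 0.0], [-0.319, 0.948, -0.0], [-0.0, -0.0, -1.0]]
force: [1.2, -3.6, -0.5]
finger_gap: 0.001
finger_force: 2.0
toolF [ 0.01 -3.83  0.46] pos [0.4961 0.2046 0.0543] gap 0.001 ff 2.0 t 4.475
red [279, 230, 21, 50, 675] [ 1.4 17.8]
green [190, 212, 16, 24, 324] [ 11.2 -33.5]
green [194, 248, 15, 21, 275] [-11.9 -33.3]
cap [33, 201, 22, 12, 197] [  27.7 -125.7]
cap [61, 291, 20, 10, 135] [ -37.5 -125.6]
t: 4.78
position: [0.496, 0.205, 0.0543]
orientation: [[-0.948, -0.319, 0.0], [-0.319, 0.948, -0.001], [0.0, -0.001, -1.0]]
force: [3.7, -10.4, -0.3]
finger_gap: 0.001
finger_force: 5.6
toolF [ -0.17 -11.01   0.33] pos [0.496  0.205  0.0543] gap 0.001 ff 5.6 t 4.775
red [279, 230, 21, 50, 703] [ 0.9 17.6]
green [190, 212, 16, 24, 321] [ 11.2 -33.8]
green [193, 248, 16, 21, 275] [-11.9 -33.7]
cap [33, 200, 21, 13, 201] [  27.7 -126. ]
cap [61, 291, 20, 10, 134] [ -37.5 -125.8]
```

```bash

python3 -m creep '[[255,0,-6,0,0],[255,0,-8,-30,0],[200,-1,-20,-65,0],[140,-2,-50,-75,0],[140,-4,-90,-75,0],[140,-4,-120,-75,0],[140,-4,-127,-65,0],[140,-4,-127,-40,0],[140,-4,-127,-40,0],[140,-4,-127,-40,0]]'; python3 q.py; cp pics/t.png pics/w3.png
```

```text
t: 6.08
position: [0.5399, 0.0873, 0.0946]
orientation: [[-0.948, -0.32, -0.0], [-0.32, 0.948, 0.0], [-0.0, 0.0, -1.0]]
force: [-0.1, 0.4, -0.1]
finger_gap: 0.456
finger_force: 0.0
toolF [-0.    0.44  0.14] pos [0.5399 0.0873 0.0946] gap 0.456 ff 0.0 t 6.075
cap [249, 171, 26, 11, 205] [32.7  3.5]
cap [250, 260, 24, 12, 170] [-31.8   3.3]
```

View pics/w3.png

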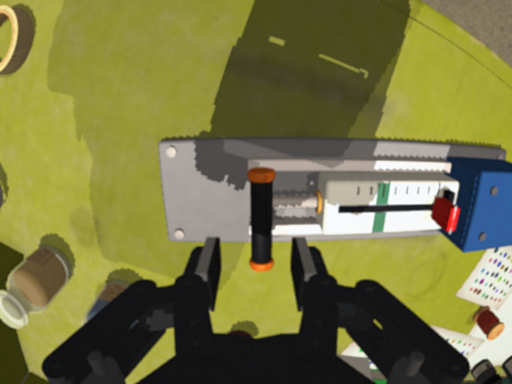

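The bar (x≈261, caps at y=176 and 266) stands between the open fingers, about 3 mm off-centre. The tab is at the zero end. Correct, descend and close.

```bash

python3 -m creep '[[140,0,3,5,0],[140,0,3,25,0],[140,0,3,42,0],[140,0,3,49,0],[140,0,3,49,0],[170,0,3,49,0],[200,0,3,49,0],[255,0,3,49,0],[255,0,3,49,0],[255,0,3,49,0],[255,0,3,49,0],[255,0,3,49,0]]'; python3 q.py
```

```text
t: 7.62
position: [0.5392, 0.0895, 0.0456]
orientation: [[-0.948, -0.319, 0.001], [-0.319, 0.948, 0.0], [-0.001, -0.0, -1.0]]
force: [-0.8, -0.3, 5.5]
finger_gap: 0.139
finger_force: 58.6
toolF [ 0.83 -0.04 -5.47] pos [0.5392 0.0895 0.0456] gap 0.139 ff 58.6 t 7.625
cap [237, 198, 36, 18, 500] [32.5 -1.1]
```

```bash

python3 -m creep '[[255,0,-1,0,0],[255,0,-2,0,0],[255,0,-3,0,0],[255,0,-4,0,0],[255,0,-5,0,0],[255,0,-6,0,0],[255,0,-6,0,0]]'; python3 q.py; cp pics/t.png pics/w4.png
```

```text
t: 8.55
position: [0.5412, 0.0839, 0.0456]
orientation: [[-0.948, -0.319, 0.001], [-0.319, 0.948, 0.0], [-0.001, -0.0, -1.0]]
force: [-0.6, 0.5, 4.8]
finger_gap: 0.143
finger_force: 58.6
toolF [ 0.4   0.69 -4.83] pos [0.5412 0.0839 0.0456] gap 0.143 ff 58.6 t 8.55
cap [237, 198, 36, 18, 513] [32.6 -1. ]
```

View pics/w4.png

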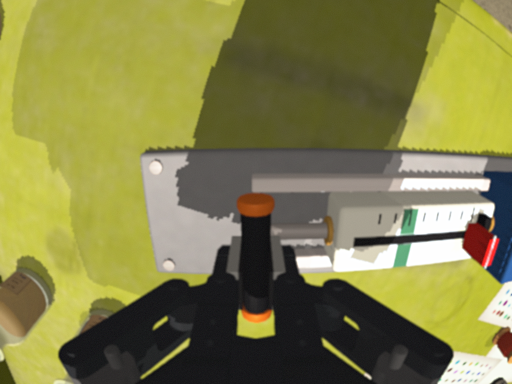

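The bar is gripped. The green band is at x≈409 and the tab at x≈480. I'll track both, and the force, while pulling.

```bash
sed -i 's/k\[:,350:\]=0/k[:,505:]=0;k[:190]=0;k[290:]=0/; s/>25: print/>25 and n!="cap" : print/' q.py; sed -i "s/(H>60)&(H<90)&(S>80)/(H>60)\&(H<90)\&(S>80)\&(V<170)/" q.py
python3 q.py
python3 -m creep '[[255,0,-1,0,0],[255,0,-2,0,0],[255,0,-3,0,0],[255,0,-4,0,0],[255,0,-5,0,0],[255,0,-6,0,0],[255,0,-6,0,0]]' |grep force:; python3 q.py
python3 -m creep '[[255,0,-1,0,0],[255,0,-2,0,0],[255,0,-3,0,0],[255,0,-4,0,0],[255,0,-5,0,0],[255,0,-6,0,0],[255,0,-6,0,0]]' |grep force:; python3 q.py
```

```text
toolF [ 0.02  0.93 -5.63] pos [0.5412 0.0839 0.0456] gap 0.14 ff 58.6 t 8.6
red [463, 223, 37, 44, 961] [  4.2 139.7]
green [402, 210, 12, 20, 138] [17.4 87.6]
force: [0.0, -0.2, 6.6]
finger_force: 58.6
toolF [ 0.05 -0.22 -6.55] pos [0.5431 0.0782 0.0456] gap 0.143 ff 58.6 t 9.525
red [463, 223, 30, 42, 850] [  5.3 137.5]
red [488, 238, 12, 28, 96] [ -3.6 157.1]
green [402, 210, 12, 20, 137] [17.5 87.6]
force: [0.2, -0.0, 5.4]
finger_force: 58.6
toolF [-0.17 -0.06 -5.4 ] pos [0.5451 0.0725 0.0456] gap 0.143 ff 58.6 t 10.45
red [463, 223, 30, 42, 851] [  5.3 137.5]
red [488, 238, 11, 27, 89] [ -3.  157.1]
green [402, 210, 12, 20, 132] [17.6 87.6]
```

```bash

for i in 1; do python3 -m creep '[[255,0,-1,0,0],[255,0,-2,0,0],[255,0,-3,0,0],[255,0,-4,0,0],[255,0,-5,0,0],[255,0,-6,0,0],[255,0,-6,0,0]]' |grep force:; python3 q.py; done
python3 -m creep '[[255,0,-1,0,0],[255,0,-2,0,0],[255,0,-3,0,0],[255,0,-4,0,0],[255,0,-5,0,0],[255,0,-6,0,0],[255,0,-6,0,0]]' |grep force:; python3 q.py
python3 -m creep '[[255,0,-1,0,0],[255,0,-2,0,0],[255,0,-3,0,0],[255,0,-4,0,0],[255,0,-5,0,0],[255,0,-6,0,0],[255,0,-6,0,0]]' |grep force:; python3 q.py
```

```text
force: [0.1, 2.3, 5.1]
finger_force: 58.6
toolF [-0.83  2.13 -5.1 ] pos [0.5469 0.067  0.0456] gap 0.139 ff 58.6 t 11.375
red [463, 222, 31, 44, 845] [  5.1 137.9]
red [489, 238, 11, 26, 80] [ -2.2 157.6]
green [414, 210, 7, 17, 67] [17.5 93.9]
force: [-0.6, 4.0, 5.1]
finger_force: 58.6
toolF [-0.68  4.03 -5.11] pos [0.5488 0.0614 0.0455] gap 0.145 ff 58.6 t 12.3
red [463, 222, 31, 44, 840] [  5.1 137.9]
red [489, 238, 11, 26, 70] [ -1.7 157.5]
green [422, 209, 7, 18, 70] [17.6 99.9]
force: [1.2, 4.2, 5.1]
finger_force: 58.6
toolF [-2.46  3.62 -5.13] pos [0.5508 0.0558 0.0455] gap 0.141 ff 58.6 t 13.225
red [463, 223, 30, 43, 840] [  5.1 137.8]
red [489, 239, 11, 25, 64] [ -1.8 157.4]
green [430, 209, 7, 18, 70] [ 17.4 105.8]
```

```bash
python3 - <<'E'
import cv2,numpy as np
for f in('w4','t'):
    im=cv2.imread(f'pics/{f}.png').astype(int)
    for y in (216,222):
        print(f,y,[(x,*im[y,x]) for x in range(396,446,2)])
E
```

```text
w4 216 [(396, np.int64(84), np.int64(93), np.int64(97)), (398, np.int64(146), np.int64(162), np.int64(168)), (400, np.int64(168), np.int64(186), np.int64(193)), (402, np.int64(173), np.int64(193), np.int64(198)), (404, np.int64(80), np.int64(103), np.int64(71)), (406, np.int64(76), np.int64(102), np.int64(59)), (408, np.int64(102), np.int64(139), np.int64(81)), (410, np.int64(82), np.int64(108), np.int64(69)), (412, np.int64(120), np.int64(163), np.int64(96)), (414, np.int64(125), np.int64(172), np.int64(98)), (416, np.int64(170), np.int64(203), np.int64(149)), (418, np.int64(255), np.int64(255), np.int64(255)), (420, np.int64(255), np.int64(255), np.int64(254)), (422, np.int64(255), np.int64(255), np.int64(255)), (424, np.int64(178), np.int64(176), np.int64(170)), (426, np.int64(255), np.int64(255), np.int64(255)), (428, np.int64(255), np.int64(254), np.int64(254)), (430, np.int64(254), np.int64(254), np.int64(254)), (432, np.int64(254), np.int64(254), np.int64(254)), (434, np.int64(255), np.int64(255), np.int64(255)), (436, np.int64(236), np.int64(237), np.int64(233)), (438, np.int
[... 3403 characters left out ...]
p.int64(247), np.int64(244)), (420, np.int64(255), np.int64(255), np.int64(254)), (422, np.int64(255), np.int64(255), np.int64(254)), (424, np.int64(255), np.int64(255), np.int64(255)), (426, np.int64(135), np.int64(174), np.int64(112)), (428, np.int64(127), np.int64(173), np.int64(98)), (430, np.int64(118), np.int64(159), np.int64(94)), (432, np.int64(85), np.int64(111), np.int64(70)), (434, np.int64(126), np.int64(172), np.int64(99)), (436, np.int64(128), np.int64(174), np.int64(102)), (438, np.int64(253), np.int64(252), np.int64(246)), (440, np.int64(255), np.int64(255), np.int64(255)), (442, np.int64(254), np.int64(254), np.int64(254)), (444, np.int64(255), np.int64(255), np.int64(254))]
```

```bash
cat > g.py <<'E'
from h import *
import sys
def meas(im,s):
    R=np.array(s['orientation']).reshape(3,3)
    m=(im[...,1].astype(int)-im[...,0]>22)&(im[...,2].astype(int)-im[...,0]>5)&(im[...,1]<215)
    w=[]
    for y in range(214,226):
        x=np.where(m[y,380:500])[0]+380
        if len(x)>4: w.append(np.median(x)); 
    u=np.median(w); return u,(R.T@(onz('wrist',u,220,.046,s)-s['position']))[1]*1e3
if __name__=='__main__':
    s=observe(); old=cv2.imread('pics/w4.png')[...,::-1]
    a=meas(old,s); s,im=snap('wrist',sys.argv[1]); b=meas(im,s)
    R=np.array(s['orientation']).reshape(3,3)
    print('handle mm',round(b[1]-a[1],1),'px',a[0],b[0],'F',(R.T@s['force']).round(2),'pos',s['position'].round(4),'t',s['t'])
E
python3 g.py w5
```

```text
handle mm 16.5 px 409.5 431.75 F [-1.31  4.12 -5.06] pos [0.5508 0.0558 0.0455] t 13.275
```

```bash

python3 -m creep '[[255,0,-1,0,0],[255,0,-3,0,0],[255,0,-5,0,0],[255,0,-7,0,0],[255,0,-9,0,0],[255,0,-11,0,0],[255,0,-13,0,0],[255,0,-15,0,0],[255,0,-17,0,0],[255,0,-19,0,0],[255,0,-20,0,0],[255,0,-20,0,0]]' |grep force:; python3 g.py w6; python3 q.py
```

```text
force: [1.0, 7.4, 4.9]
finger_force: 58.6
handle mm 36.4 px 409.5 455.75 F [-3.34  6.69 -4.93] pos [0.5571 0.037  0.0455] t 14.825
toolF [-3.22  7.05 -5.34] pos [0.5571 0.037  0.0455] gap 0.141 ff 58.6 t 14.875
red [463, 223, 31, 44, 859] [  5. 138.]
red [489, 239, 9, 26, 38] [ -3.7 156.6]
green [454, 208, 7, 17, 66] [ 17.5 125.7]
```

View pics/w6.png

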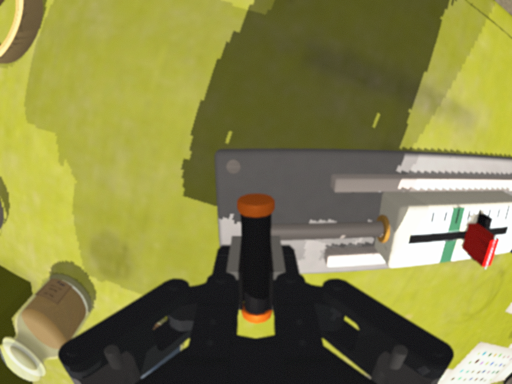

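```bash

python3 -m creep '[[255,0,-1,0,0],[255,0,-2.5,0,0],[255,0,-4,0,0],[255,0,-5.5,0,0],[255,0,-7,0,0],[255,0,-8.5,0,0],[255,0,-10,0,0],[255,0,-11,0,0],[255,0,-12,0,0],[255,0,-12,0,0]]' |grep force:; python3 g.py w7
python3 - <<'E'
import cv2
im=cv2.imread('pics/w7.png')[185:285,372:512]
cv2.imwrite('pics/c7.png',cv2.resize(im,None,fx=5,fy=5,interpolation=2))
E
```

```text
force: [0.4, 9.2, 4.1]
finger_force: 58.6
handle mm 48.5 px 409.5 469.0 F [-3.29  8.62 -4.07] pos [0.5609 0.0259 0.0454] t 16.175
```

View pics/c7.png

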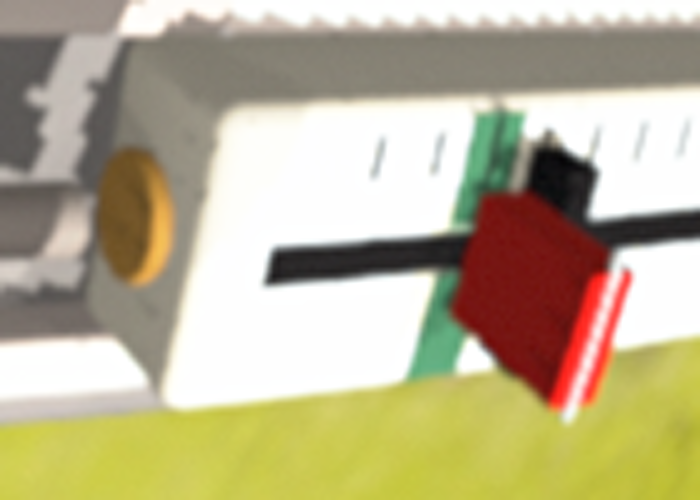

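The crop shows the tab's near face in the middle of the green band. That puts the tab's centre at about 47–48 mm, so 2 mm more, then hold.

```bash

python3 -m creep '[[255,0,-0.5,0,0],[255,0,-1,0,0],[255,0,-1.5,0,0],[255,0,-2,0,0],[255,0,-2,0,0],[255,0,-2,0,0],[255,0,-2,0,0],[255,0,-2,0,0],[255,0,-2,0,0],[255,0,-2,0,0],[255,0,-2,0,0],[255,0,-2,0,0]]' |grep force:; python3 g.py w8
python3 -m creep '[[255,0,0,0,0],[255,0,0,0,0],[255,0,0,0,0],[255,0,0,0,0],[255,0,0,0,0]]' |grep force:; python3 g.py w9
python3 - <<'E'
from h import *
a=[snap(n,n+'9')[1] for n in('top','scene')]
P=a[0][165:250,175:310]; Q=a[1][165:255,190:290]
A=cv2.resize(P,(742,467),interpolation=2)
cv2.imwrite('pics/c9.png',cv2.resize(Q,None,fx=6,fy=6,interpolation=2)[...,::-1])
E
```

```text
force: [1.6, 9.9, 4.2]
finger_force: 58.6
handle mm 50.9 px 409.5 471.5 F [-4.69  8.88 -4.17] pos [0.5615 0.0241 0.0454] t 17.725
force: [1.1, 9.3, 4.8]
finger_force: 58.6
handle mm 50.9 px 409.5 471.5 F [-4.06  8.45 -4.81] pos [0.5614 0.0241 0.0454] t 18.4
```

View pics/c9.png

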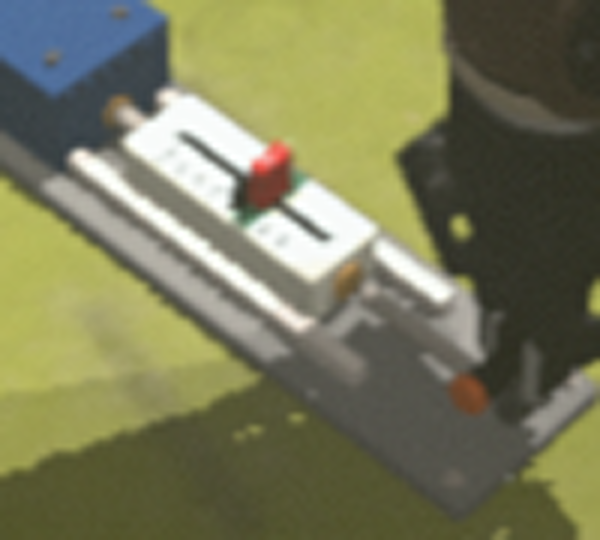

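The tab sits on the green band and has been held for more than 1 s. Easing home slowly.

```bash

python3 -m creep '[[255,0,1,0,0],[255,0,3,0,0],[255,0,5.5,0,0],[255,0,8,0,0],[255,0,10.5,0,0],[255,0,13,0,0],[255,0,15.5,0,0],[255,0,18,0,0],[255,0,20.5,0,0],[255,0,23,0,0],[255,0,25,0,0],[255,0,26,0,0]]' |grep force:; python3 g.py w10
python3 -m creep '[[255,0,1,0,0],[255,0,3,0,0],[255,0,5.5,0,0],[255,0,8,0,0],[255,0,10.5,0,0],[255,0,13,0,0],[255,0,15.5,0,0],[255,0,18,0,0],[255,0,20,0,0],[255,0,22,0,0],[255,0,23,0,0],[255,0,23,0,0]]' |grep force:; python3 g.py w11
```

```text
force: [0.6, 5.2, 4.7]
finger_force: 58.7
handle mm 24.5 px 409.5 441.75 F [-2.2   4.75 -4.72] pos [0.5533 0.0484 0.0455] t 20.05
force: [-0.1, 0.9, 6.0]
finger_force: 58.8
handle mm 1.4 px 409.5 411.5 F [-0.18  0.92 -5.97] pos [0.546  0.0697 0.0456] t 21.6
```

```bash

python3 -m creep '[[255,0,0.4,0,0],[255,0,0.8,0,0],[255,0,1.2,0,0],[255,0,1.6,0,0],[255,0,2,0,0],[255,0,2.5,0,0],[255,0,3,0,0],[255,0,3.5,0,0],[255,0,4,0,0],[255,0,4,0,0]]' |grep force:; python3 g.py w12
```

```text
force: [0.1, -0.1, 5.7]
finger_force: 58.9
handle mm -0.4 px 409.5 409.0 F [-0.06 -0.16 -5.68] pos [0.5448 0.0732 0.0456] t 22.9
```

```bash

python3 -m creep '[[200,0,0,0,0],[170,0,0,0,0],[140,0,0,0,0],[140,0,0,0,0],[140,0,0,0,0],[140,0,0,-10,0],[140,0,0,-35,0],[140,0,0,-70,0],[140,20,0,-110,0],[140,40,0,-140,0],[140,50,0,-140,0],[140,50,0,-140,0]]'
python3 - <<'E'
from h import *
s,im=snap('wrist','w13'); 
c=im[110:260,200:470]
cv2.imwrite('pics/c13.png',cv2.resize(c,None,fx=2.9,fy=2.9,interpolation=2)[...,::-1]); snap('top','top13'); snap('scene','scene13')
a=cv2.imread('pics/top0.png').astype(int);b=cv2.imread('pics/top13.png').astype(int)
d=(abs(a-b).max(2)>50).astype(np.uint8);n,l,st,cc=cv2.connectedComponentsWithStats(d)
print([(st[i].tolist()) for i in range(1,n) if st[i,4]>10])
E
```

```text
t: 24.45
position: [0.4966, 0.0574, 0.1853]
orientation: [[-0.948, -0.319, 0.0], [-0.319, 0.948, 0.0], [-0.0, 0.0, -1.0]]
force: [-0.3, -0.4, 0.4]
finger_gap: 0.448
finger_force: 0.0
[[251, 176, 84, 113, 6155], [265, 192, 5, 14, 31], [294, 194, 7, 4, 18], [243, 201, 6, 12, 40], [237, 203, 7, 13, 46], [216, 209, 13, 13, 70], [230, 208, 5, 9, 25], [245, 273, 136, 111, 3432], [0, 284, 132, 100, 4542], [262, 292, 7, 11, 59], [167, 346, 76, 12, 648], [297, 348, 9, 4, 18], [280, 367, 28, 17, 169], [279, 368, 9, 11, 17], [264, 373, 14, 11, 61], [333, 378, 17, 6, 54]]
```

View pics/c13.png

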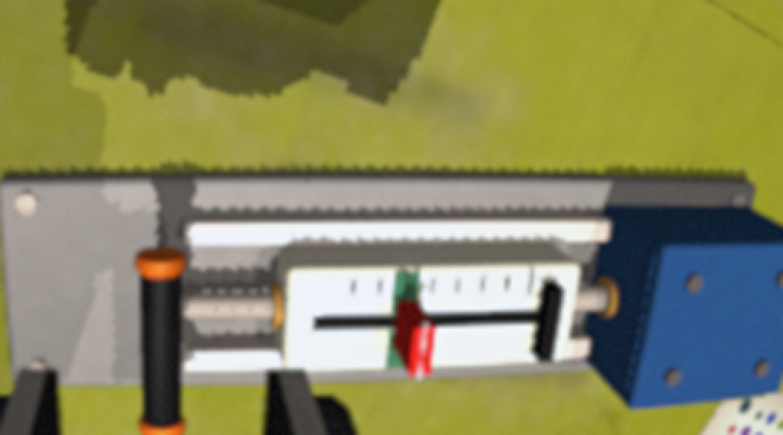

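The tab stands on the green band, centred within about 1 mm. The handle is home with the pointer at its end, the gripper is clear, and nothing else changed apart from the arm and shadows.

```bash
python3 -c "
from rig import job
print(job.job_done())"
```

```text
the job is handed in; nothing more can be done
None
```

The job is handed in: I slid the tell-tale back to zero, drew the handle out to about 50 mm in the green band, held it there for more than a second, eased it fully home and let go, and the tell-tale still reads in the green band with nothing else on the table moved.

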